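# Hang the round stamp back in the stamp rack

## Task

Put the hand stamp with the round base (not the long-based one, also standing on the desk) back in the one free slot of the stamp rack: bring it in from the slot's open front, neck through the slot and base under the shelf, and leave it hanging upright by its collar, well inside the slot. Leave the two stamps already in the rack hanging as they are.

Things in the scene. Friction and masses are not known exactly. Their poses are not given: they have to be found in the camera images.
- round_stamp_grip (a point): Handle axis of the round-based hand stamp, where to grip it, 96 mm above its underside; z up. Stands on the desk before the rack, left or right. From below: round wooden base 52 mm across, 0-16 mm; neck 10 mm thick, to 66; flat black collar 40 mm across, to 70; upright handle 24 mm thick, to 112 (top). 0.12 kg. At the other side a like stamp with a long base; between them an ink pad 16 mm high.
- free_slot: Free slot of the fixed grey rack: shelf 5 mm thick, top 80 mm over the desk, open below. Origin: seat of the stamp's axis, at shelf top. x points inward (mouth at -x), y along the rack, z up. 24 mm wide from x = +17 mm (closed end) to -18, flaring to 54 mm at the front edge, x = -33. Two like slots 95 mm apart hold stamps. Hung, collar on shelf: base 14 mm off the desk, grip point 30 mm over the shelf.
- hung_a_grip (a point): Bystander, a stamp already hanging in one of the other two slots, with a long rectangular 30 x 66 mm (66 along the rack) rubber base. Same height, neck, collar and handle as the round stamp. The point is on its handle's axis, 30 mm above the rack's shelf; z is up.
- hung_b_grip (a point): Bystander, a stamp already hanging in one of the other two slots, with a square 44 x 44 mm rubber base. Same height, neck, collar and handle as the round stamp. The point is on its handle's axis, 30 mm above the rack's shelf; z is up.
Mind the look-alikes: they are no part of the job. Leave any orange look-alike of the part that bears hung_b_grip alone.

How it is judged:
By the outcome, as a careful person would: the job done as asked, in the order asked, and still so for the second after the job is handed in, with the robot touching nothing.
It also fails if it takes over 35 s, if anything falls off the work surface, if the arm or the gripper's body presses on something with over 40 N, if the wrist force passes 120 N, or if a joint passes its speed limit or range.

## Robot

A 6-joint arm with a two-finger parallel gripper is mounted at the origin on the work surface. World frame = base frame: x ahead of the robot, y to its left, z up, the work surface at z = 0. Lengths are in mm, angles in rad, forces in N, time in s.
With the tool pointing down it reaches from about 350 to 775 mm from the base axis. Payload 7.3 kg.
Tool frame: the origin (TCP) lies on the centre line of the jaws, within the pads' length; the fingertips stand 22 mm ahead of it and the grasp point (between the pads) lies 3 mm ahead of it; z points along the fingers, y is the direction in which the jaws open and shut (so a half turn about z gives the same grasp; the last joint's range is limited). The gripper opens to 92 mm and grips with 3 to 60 N. Pads are 19 mm wide; open, the fingers measure 130 mm over their backs; the gripper's body (75 mm by 190 mm) begins 47 mm behind the grasp point.
Start: joints at [1.033, 0.342, 1.524, -0, 1.275, -0.146], TCP at [200.459, 485.241, 248.741] pointing down, gripper open.
Joint ranges: [-2.53, 2.53], [-0.77, 2.02], [0.04, 2.7], [-1, 4.14], [0.28, 2.66], [-3.11, 3.11]. Speed limits (rad/s): [2.57, 2.57, 3.14, 3.14, 3.14, 3.14].

## Interface

Orientations are given as [roll, pitch, yaw] about the fixed x, y, z axes, in that order (R = Rz(yaw) Ry(pitch) Rx(roll)).
In Python, from plant import bot gives the robot as it stands.
- The arm moves only by the tool play_rows, never from a script. Its argument "moves" is one flat list of numbers, 5 for each row, row after row: the closure in counts, from 0 (fully open) to 255 (shut), then the shift along the tool's x, y, z in mm, then the turn about the tool's z in degrees. A call has 1 to 8 rows; each row is the pose to reach, as a shift and turn from the pose commanded when the call began, along the tool's axes at that moment; what a row does not reach only later rows make up. A row lasts 1/12 s, in which the tool goes at most 41.7 mm and 7.16 degrees, less where a joint would pass 70% of its speed; a pose out of reach is approached as far as the arm can. A call with a gripper value outside its range is refused whole. The fingers move at their own pace and stop on an object; the grip force is fixed at half the most. Time passes only in rows, so rows that repeat a pose let the fingers close. It gives the time, the measured TCP pose, the force and the opening at its end, in the units of the state.
- bot.get_obs(): the state, without advancing time (a new reading comes with each control period).
- bot.capture(name): name is "side" or "top" or "wrist"; returns a dict with "color" (420x560x3 uint8, red, green, blue), "fx", "fy", "cx", "cy" (pixels), "world_to_cam" (4x4, takes a point from world to camera coordinates); the wrist camera has in their place "T_tool_cam" (4x4, takes a point from camera to tool coordinates, whose origin is the TCP and whose axes are the flange's). Camera axes: x right, y down, z forward; pixel columns grow to the right and rows downward; lengths in mm; the calibration is good to about 2 mm. A picture is of the moment at which its call begins: read the wrist's pose just before it. There is no depth.
- bot.close_job(): hands the job in, once; it reports no verdict.
The state is a dict: "time": time; "joint_positions": joint angles; "dq": joint speeds; "tau": joint torques, N m; "tool_pos": TCP position; "tcp_rot": TCP orientation; "contact_force": force on the tool from outside, world axes, zero at the start; "moment": the same for the moment, N m; "grip_width": finger opening in mm.
Only numpy, scipy, OpenCV 4.12 (cv2) and the standard library are available. Lean on these libraries where they do the work, as an engineer would, in place of code of your own. Each camera call takes 0.05 s, during which the arm holds its last target.

## Working session

There is one attempt and no reset: what is moved stays moved. The work goes in short steps, Python scripts to look and compute and a tool call to move; the robot and the scene stay as the last step left them, time stands still between calls to the robot, and variables do not carry over. Pictures are saved under pics/ and viewed, and the job is handed in when it is done.

Besides the shell and the picture viewer there is one more tool, called as name(argument=value, ...), one argument or row to a line, values as JSON. play_rows: Moves the arm, as the interface text tells. Its arguments: {"type":"object","properties":{"moves":{"type":"array","items":{"type":"number"}}},"required":["moves"]}

```bash
mkdir -p pics; cat > h.py <<'E'
import numpy as np,cv2
from plant import bot
def snap(n,f):
    o=bot.get_obs();c=bot.capture(n);cv2.imwrite('pics/'+f+'.png',c['color'][:,:,::-1]);
    np.save('pics/'+f+'.npy',dict(c=c,o=o),allow_pickle=True);return c,o
E
python3 - <<'E'
from h import *
for n in ['side','top','wrist']:
    c,o=snap(n,n+'0'); print(n,{k:(v if not hasattr(v,'shape') else np.round(v,3).tolist()) for k,v in c.items() if k!='color'})
print(o)
E
```

```text
side {'fx': 405.5471617017627, 'fy': 405.5471617017627, 'cx': 286.9416336189917, 'cy': 197.37233255396035, 'world_to_cam': [[-0.926, -0.378, 0.007, 507.9], [-0.286, 0.686, -0.669, 181.057], [0.248, -0.621, -0.744, 696.99], [0.0, 0.0, 0.0, 1.0]]}
top {'fx': 392.8341999344804, 'fy': 392.8341999344804, 'cx': 276.2696995714686, 'cy': 208.45618392701596, 'world_to_cam': [[-0.023, -1.0, -0.02, 32.675], [-0.998, 0.024, -0.051, 536.75], [0.051, 0.019, -0.999, 770.375], [0.0, 0.0, 0.0, 1.0]]}
wrist {'fx': 296.96824862903816, 'fy': 296.96824862903816, 'cx': 280.546660904554, 'cy': 212.67919354661086, 'T_tool_cam': [[0.0, -0.961, -0.277, 75.512], [1.0, 0.0, -0.001, 0.355], [0.001, -0.277, 0.961, -136.939], [0.0, 0.0, 0.0, 1.0]]}
{'time': 0.1, 'joint_positions': array([ 1.03300357e+00,  3.42620457e-01,  1.52489454e+00, -3.42459512e-05,
        1.27540904e+00, -1.46024186e-01]), 'dq': array([-0.00026699, -0.00172022, -0.00211478, -0.0002578 , -0.00049589,
       -0.00159941]), 'tau': array([ 1.34244878e-03, -4.32006776e+01, -2.44695371e+01,  7.18542212e-02,
        5.26081107e-02, -6.93957804e-05]), 'tool_pos': array([200.28871286, 484.94022747, 248.14076625]), 'tcp_rot': array([-3.14027067e+00, -1.61322956e-04,  2.74983397e+00]), 'contact_force': array([-0.2443013 , -0.87433307, -0.04406202]), 'moment': array([-0.00159553, -0.0250299 ,  0.01807644]), 'grip_width': 91.8703083698126}
```

View pics/side0.png

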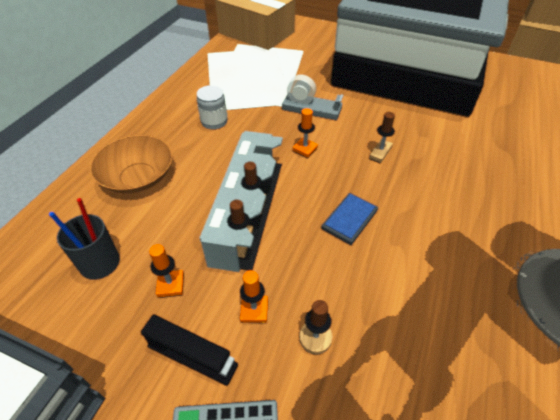

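View pics/top0.png

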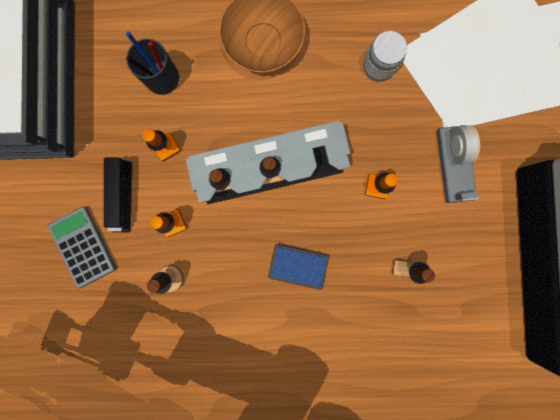

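View pics/wrist0.png

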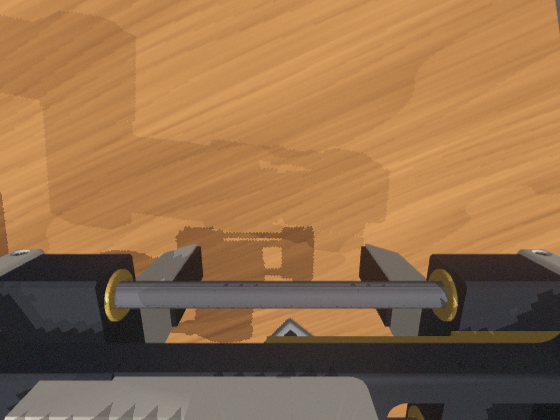

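```bash
python3 - <<'E'
import cv2
t=cv2.imread('pics/top0.png');s=cv2.imread('pics/side0.png')
cv2.imwrite('pics/c1.png',cv2.resize(t[110:300,140:360],None,fx=3.5,fy=3.15*1.111,interpolation=cv2.INTER_CUBIC)[:600])
cv2.imwrite('pics/c2.png',cv2.resize(s[120:360,190:350],None,fx=2.5,fy=2.5,interpolation=cv2.INTER_CUBIC))
cv2.imwrite('pics/c1.png',cv2.resize(t[115:215,180:360],None,fx=4,fy=4,interpolation=cv2.INTER_CUBIC))
cv2.imwrite('pics/c3.png',cv2.resize(t[240:320,120:220],None,fx=6,fy=6,interpolation=cv2.INTER_CUBIC))
E
```

```text
(no output)
```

View pics/c1.png

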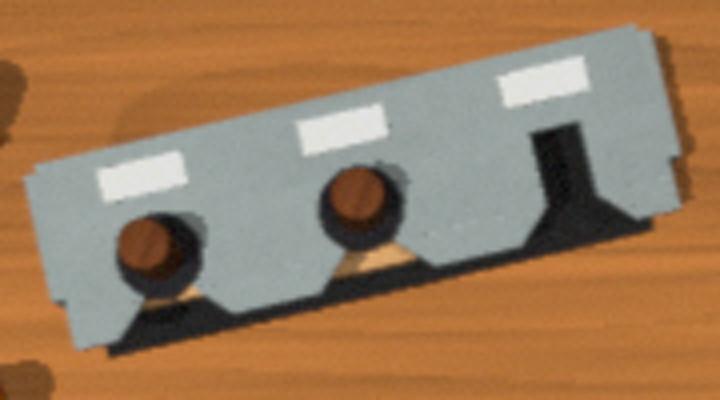

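View pics/c2.png

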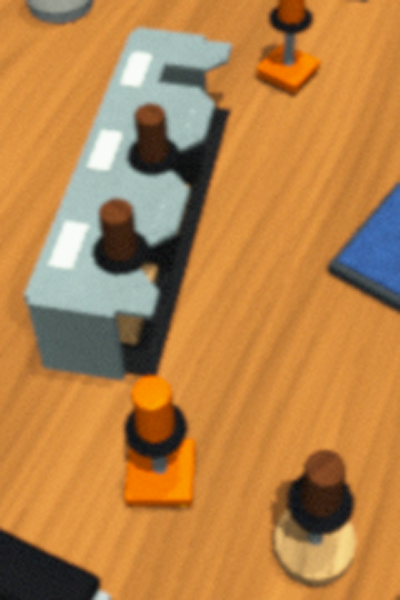

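View pics/c3.png

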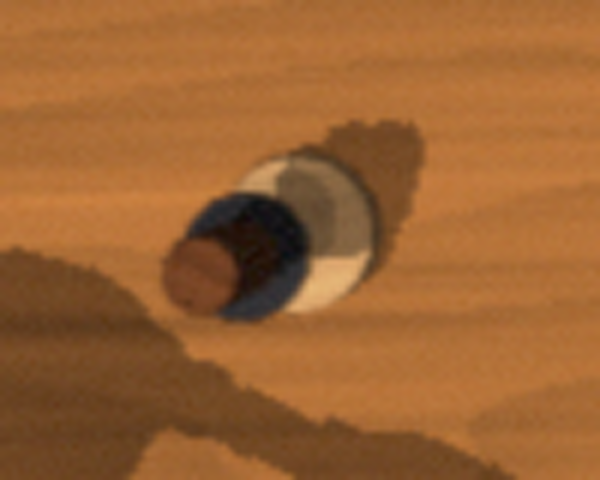

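```bash
cat > fit.py <<'E'
from h import *
from scipy.optimize import least_squares as LS
T=np.load('pics/top0.npy',allow_pickle=True).item()['c'];S=np.load('pics/side0.npy',allow_pickle=True).item()['c']
def proj(c,P):
    P=np.atleast_2d(P);q=P@c['world_to_cam'][:3,:3].T+c['world_to_cam'][:3,3]
    return np.c_[q[:,0]/q[:,2]*c['fx']+c['cx'],q[:,1]/q[:,2]*c['fy']+c['cy']]
def cr(p,s,o): return (np.array(p,float)+.5)/s-.5+np.array(o)
def slot(p,L): 
    x,y,a=p;L=np.array(L,float);c,s=np.cos(a),np.sin(a)
    return np.c_[x+c*L[:,0]-s*L[:,1],y+s*L[:,0]+c*L[:,1],80+L[:,2]]
Lt=[(17,12,0),(17,-12,0),(-18,12,0),(-18,-12,0),(-33,27,0),(-33,-27,0),(-33,122,0),(-33,68,0),(-33,217,0),(-33,163,0),(0,95,4),(0,190,4),(0,95,46-4),(0,190,42)]
Pt=cr([(530,132),(580,124),(548,205),(597,195),(523,245),(640,218),(327,291),(434,265),(124,338),(235,313),(361,210),(161,257),(357,193),(144,243)],4,(180,115))
if __name__=='__main__':
    f=lambda p:(proj(T,slot(p,Lt))-Pt).ravel()
    r=LS(f,[640,-60,0]);print('slot top',r.x,np.round(r.fun.reshape(-1,2),1).tolist())
    print('in side',proj(S,slot(r.x,Lt)).round(1).tolist(), ((proj(S,slot(r.x,Lt))-[190,120])*2.5).round().tolist())
    b=[(T,112,cr((201,276),6,(120,240))),(T,16,cr((305,233),6,(120,240)))]
    s=[(S,112,cr((325,464),2.5,(190,120))),(S,16,cr((315,540),2.5,(190,120)))]
    for n,o in (('top',b),('side',s),('both',b+s)):
        r=LS(lambda p:np.concatenate([(proj(c,[p[0],p[1],z])[0]-q) for c,z,q in o]),[440,200]);print(n,r.x,r.fun.round(1))
E
python3 fit.py
```

```text
slot top [ 6.29957390e+02 -6.53135603e+01  2.05118596e-01] [[0.0, 0.1], [0.3, -0.9], [-0.0, 0.3], [0.5, -0.2], [0.1, 0.0], [-0.4, 0.1], [-1.3, 0.3], [0.6, 0.1], [-0.9, 0.4], [-0.1, -0.1], [0.4, -0.5], [-0.2, -0.4], [0.6, 0.3], [0.5, 0.3]]
in side [[253.2, 152.9], [255.9, 145.3], [270.0, 155.1], [272.4, 147.4], [275.7, 161.0], [280.9, 143.6], [265.5, 195.4], [271.5, 175.2], [253.3, 236.2], [260.5, 212.2], [251.5, 181.2], [238.4, 219.7], [250.3, 166.7], [236.6, 205.4]] [[158.0, 82.0], [165.0, 63.0], [200.0, 88.0], [206.0, 68.0], [214.0, 102.0], [227.0, 59.0], [189.0, 189.0], [204.0, 138.0], [158.0, 291.0], [176.0, 230.0], [154.0, 153.0], [121.0, 249.0], [151.0, 117.0], [116.0, 213.0]]
top [403.36436888 234.36732867] [ 0.6 -0.1 -0.7  0.1]
side [403.82800031 235.28017779] [ 0.1  0.9 -0.1 -0.9]
both [403.64985046 234.89727003] [ 0.3 -0.2 -1.  -0.1  0.3  0.7  0.1 -1.1]
```

```bash
cat >> h.py <<'E'
def go(cur,cyaw,tgt,tyaw):
    d=np.array(tgt,float)-cur;c,s=np.cos(cyaw),np.sin(cyaw)
    print('shift',np.round([c*d[0]+s*d[1],s*d[0]-c*d[1],-d[2]],1),'turn',round(np.degrees(cyaw-tyaw),1))
E
python3 - <<'E'
from h import *
go([200.459,485.241,248.741],2.75,[403.6,234.9,185],0.205+np.pi)
E
```

```text
shift [-283.3 -153.9   63.7] turn -34.2
```

play_rows(
  moves=[0,-20,-11,4,-4,0,-55,-30,12,-8,0,-90,-49,20,-13,0,-126,-68,28,-18,0,-162,-88,36,-23,0,-198,-107,44,-28,0,-233,-126,52,-32,0,-265,-144,60,-34.2],
)

```text
time: 0.82
tool_pos: [391.5, 249.0, 188.3]
tcp_rot: [-3.142, 0.0, -2.933]
contact_force: [0.4, 0.3, 1.3]
grip_width: 92.0
```

play_rows(
  moves=[0,-15,-6,4,0,0,-15,-6,4,0,0,-15,-6,4,0],
)

```text
time: 1.07
tool_pos: [406.4, 247.7, 184.3]
tcp_rot: [3.141, -0.001, -2.939]
contact_force: [-0.9, -0.5, 0.3]
grip_width: 91.6
```

```bash
python3 - <<'E'
from h import *
c,o=snap('wrist','w1');print(o['tool_pos'],o['tcp_rot'],o['joint_positions'],o['time'])
E
```

```text
[406.39961206 247.70893955 184.28713997] [ 3.14145792e+00 -1.25380182e-03 -2.93863853e+00] [ 3.85941828e-01  3.20352479e-01  1.75102750e+00  4.10803983e-04
  1.07142106e+00 -1.38800548e+00] 1.0667
```

View pics/w1.png

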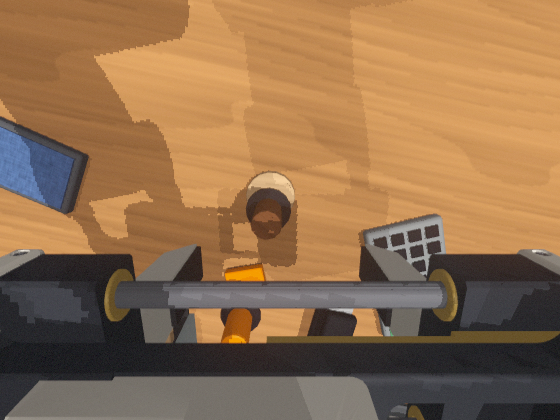

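```bash
cat >> h.py <<'E'
from scipy.spatial.transform import Rotation as R
def wproj(c,o,P):
    t=np.eye(4);t[:3,:3]=R.from_euler('xyz',o['tcp_rot']).as_matrix();t[:3,3]=o['tool_pos']
    M=np.linalg.inv(t@c['T_tool_cam']);q=M[:3,:3]@np.array(P,float)+M[:3,3]
    return np.array([q[0]/q[2]*c['fx']+c['cx'],q[1]/q[2]*c['fy']+c['cy']])
E
python3 - <<'E'
from h import *
d=np.load('pics/w1.npy',allow_pickle=True).item();c,o=d['c'],d['o']
for z in (112,70,16): print(z,wproj(c,o,[403.6,234.9,z]),wproj(c,o,[403.6,244.9,z]))
im=cv2.imread('pics/w1.png')[160:245,230:310];cv2.imwrite('pics/w1c.png',cv2.resize(im,None,fx=7,fy=7,interpolation=cv2.INTER_CUBIC))
go(o['tool_pos'],o['tcp_rot'][2],[403.6,234.9,99],.205+np.pi)
E
```

```text
112 [263.63578219 225.32612959] [276.84044268 227.8996955 ]
70 [266.24817648 210.19641817] [277.40740056 212.40464103]
16 [268.61574419 196.48462271] [277.92160692 198.35129423]
shift [  5.3 -12.   85.3] turn -360.1
```

View pics/w1c.png

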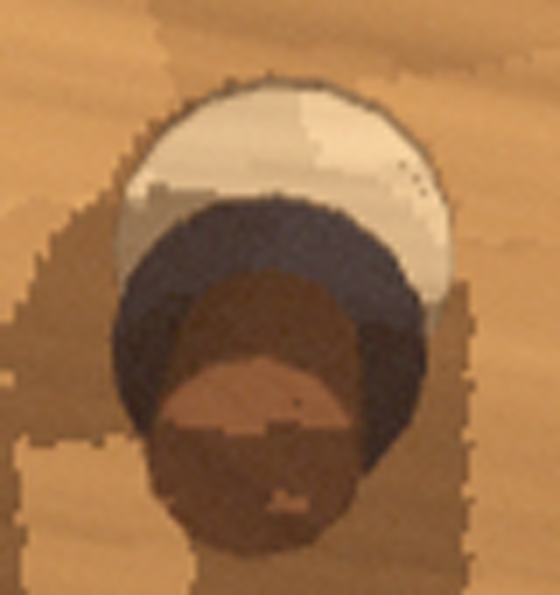

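play_rows(
  moves=[0,5,-10.4,20,0,0,5,-10.4,45,0,0,5,-10.4,68,0,0,5,-10.4,82,0,0,5,-10.4,85.3,0,0,5,-10.4,85.3,0,0,5,-10.4,85.3,0],
)

```text
time: 1.7
tool_pos: [403.4, 237.8, 100.2]
tcp_rot: [3.141, 0.001, -2.935]
contact_force: [0.4, -0.4, 1.0]
grip_width: 91.9
```

play_rows(
  moves=[255,0,0,0,0,255,0,0,0,0,255,0,0,0,0,255,0,0,0,0,255,0,0,0,0,255,0,0,0,0,255,0,0,0,0,255,0,0,0,0],
)

```text
time: 2.37
tool_pos: [403.5, 236.9, 99.4]
tcp_rot: [3.142, -0.0, -2.937]
contact_force: [-0.1, 0.3, -0.2]
grip_width: 42.9
```

```bash
python3 - <<'E'
from h import *
c,o=snap('side','s2');print(o['tool_pos'],o['tcp_rot'],o['grip_width'],o['contact_force'])
snap('wrist','w2')
E
```

```text
[403.52808495 236.89715142  99.41374636] [ 3.14154313e+00 -3.19701940e-05 -2.93656195e+00] 42.87359264884647 [-0.07196706  0.29260447 -0.18001424]
```

View pics/s2.png

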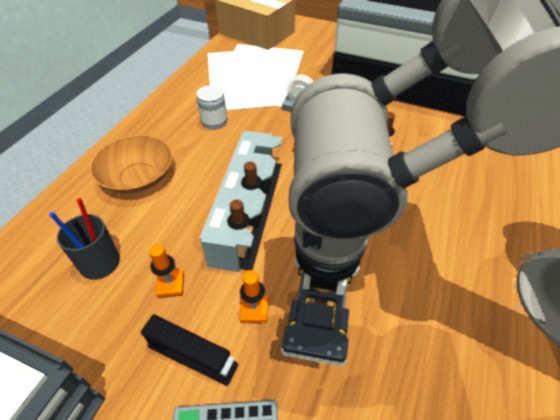

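View pics/w2.png

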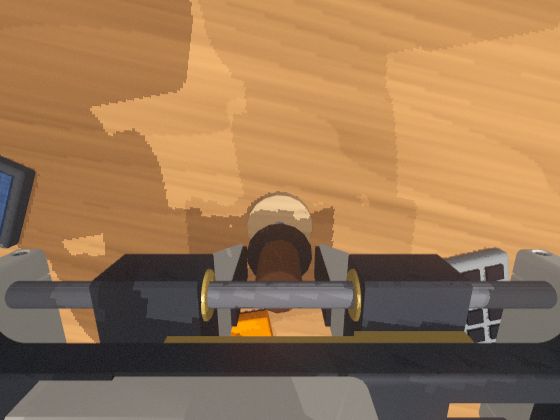

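play_rows(
  moves=[255,0,0,0,0,255,0,0,0,0,255,0,0,0,0,255,0,0,0,0,255,0,0,0,0,255,0,0,0,0,255,0,0,0,0,255,0,0,0,0],
)

```text
time: 3.13
tool_pos: [403.5, 237.0, 99.4]
tcp_rot: [3.142, -0.0, -2.936]
contact_force: [-0.9, -1.1, -1.3]
grip_width: 23.4
```

```bash
python3 - <<'E'
from h import *
c,o=snap('wrist','w3');print(o['tool_pos'],o['tcp_rot'],o['grip_width'],o['contact_force'])
P=o['tool_pos']
for z in (112,70,16): print(z,wproj(c,o,[P[0],P[1],z]),wproj(c,o,[P[0]+5,P[1],z]))
im=cv2.imread('pics/w3.png')[180:330,180:380];cv2.imwrite('pics/w3c.png',cv2.resize(im,None,fx=4,fy=4,interpolation=cv2.INTER_CUBIC))
E
```

```text
[403.50942143 236.95701843  99.40714569] [ 3.14152814e+00 -7.44148925e-06 -2.93645516e+00] 23.425604859509672 [-0.93003758 -1.09027058 -1.27156626]
112 [279.35456533 292.89296281] [277.22922208 301.98755463]
70 [279.61741384 255.87582771] [277.9613884  263.22915224]
16 [279.82130111 227.1622449 ] [278.53147938 233.05046865]
```

View pics/w3c.png

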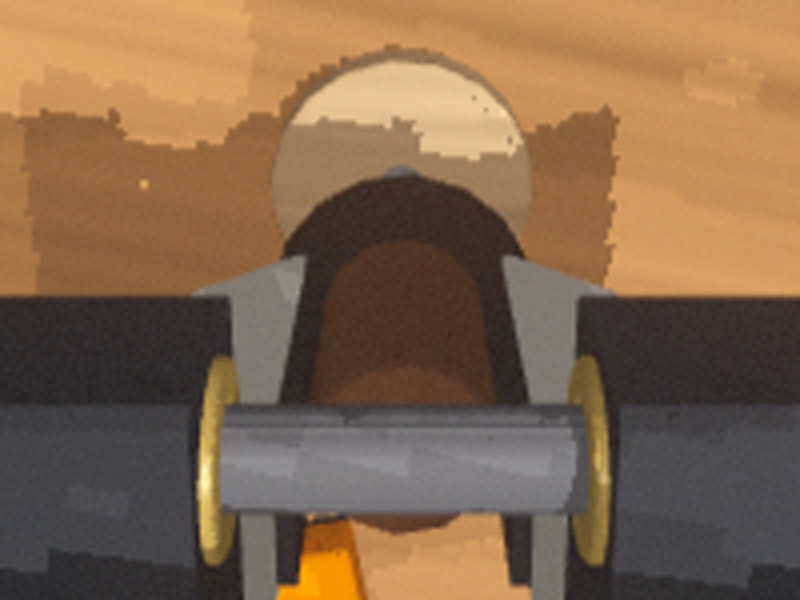

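play_rows(
  moves=[255,0,0,-5,0,255,0,0,-15,0,255,0,0,-25,0,255,0,0,-30,0,255,0,0,-30,0,255,0,0,-30,0],
)

```text
time: 3.68
tool_pos: [403.6, 237.0, 129.6]
tcp_rot: [3.141, 0.001, -2.936]
contact_force: [0.4, 1.1, -1.5]
grip_width: 23.5
```

```bash
python3 - <<'E'
from h import *
o=bot.get_obs();print(o['tool_pos'],o['tcp_rot'],o['grip_width'],o['contact_force'])
go(o['tool_pos'],o['tcp_rot'][2],[532,-85.7,129.4],.205-np.pi)
E
```

```text
[403.60241986 237.0004367  129.62702821] [ 3.14141731e+00  7.82777318e-04 -2.93643897e+00] 23.527819418125947 [ 0.3846658   1.05345421 -1.53784375]
shift [-6.000e+01 -3.421e+02  2.000e-01] turn 0.0
```

play_rows(
  moves=[255,-1,-8,0,0,255,-4,-25,0,0,255,-8,-48,0,0,255,-12,-72,0,0,255,-17,-96,0,0,255,-21,-120,0,0,255,-25,-144,0,0,255,-29,-168,0,0],
)

```text
time: 4.35
tool_pos: [466.1, 76.7, 128.9]
tcp_rot: [3.141, -0.001, -2.937]
contact_force: [0.4, -0.2, -1.3]
grip_width: 23.3
```

play_rows(
  moves=[255,-4,-24,0,0,255,-9,-48,0,0,255,-13,-72,0,0,255,-17,-96,0,0,255,-22,-125,0,0,255,-27,-150,0,0,255,-30,-168,0,0,255,-31,-174,0,0],
)

```text
time: 5.02
tool_pos: [532.4, -88.7, 128.7]
tcp_rot: [-3.141, -0.0, -2.939]
contact_force: [-0.3, -0.5, -1.0]
grip_width: 23.3
```

play_rows(
  moves=[255,0,0,0,0,255,0,0,0,0,255,0,0,0,0],
)

```text
time: 5.27
tool_pos: [531.2, -84.6, 129.1]
tcp_rot: [3.141, -0.001, -2.936]
contact_force: [0.6, 0.2, -1.1]
grip_width: 23.4
```

```bash
python3 - <<'E'
from h import *
from fit import slot
c,o=snap('wrist','w4');print(o['tool_pos'],o['tcp_rot'],o['grip_width'])
for n,L in zip('cL cR fL fR eL eR'.split(),[(17,12,0),(17,-12,0),(-18,12,0),(-18,-12,0),(-33,27,0),(-33,-27,0)]):
    print(n,wproj(c,o,slot([630,-65.3,.205],[L])[0]).round())
snap('side','s4');snap('top','t4')
E
```

```text
[531.16253392 -84.59547173 129.05786661] [ 3.14056175e+00 -1.09901410e-03 -2.93573491e+00] 23.39421407583445
cL [293. 384.]
cR [263. 384.]
fL [294. 347.]
fR [262. 347.]
eL [315. 330.]
eR [241. 330.]
```

View pics/w4.png

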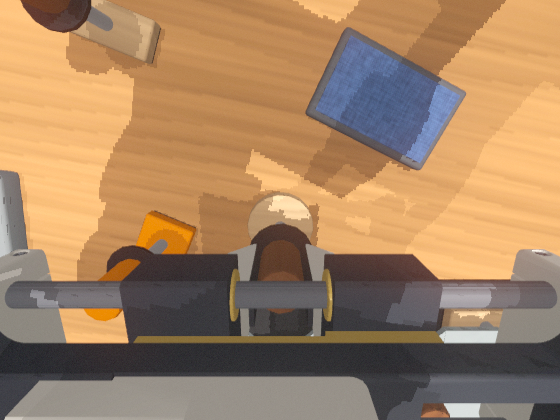

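View pics/s4.png

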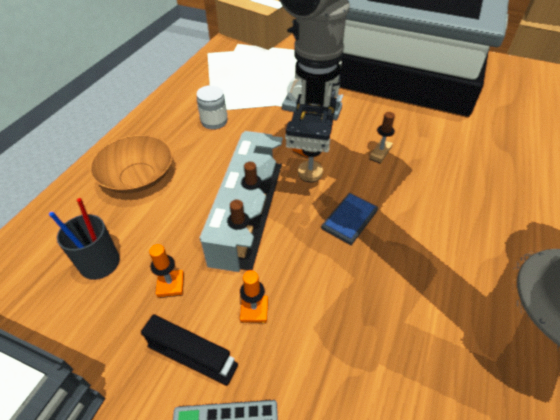

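View pics/t4.png

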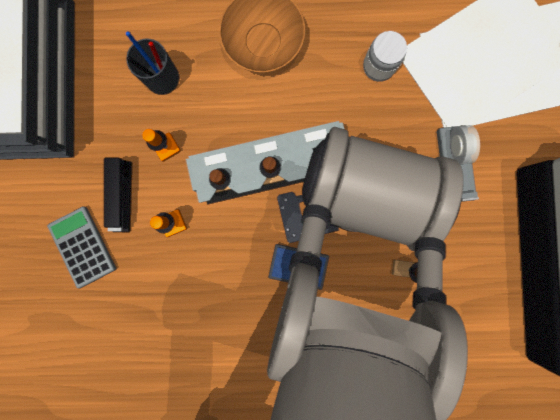

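```bash
python3 - <<'E'
from h import *
from fit import slot
o=bot.get_obs()
for l in (-40,0):
    p=slot([630,-65.3,.205],[(l,0,44)])[0];p[2]=124;go(o['tool_pos'],o['tcp_rot'][2],p,.205-np.pi)
E
```

```text
shift [-60.3  -1.2   5.5] turn 0.1
shift [-100.3   -1.3    5.5] turn 0.1
```

play_rows(
  moves=[255,-8,-0.5,3,0,255,-20,-1.2,5,0,255,-35,-1.2,5,0,255,-50,-1.2,5,0,255,-58,-1.2,5,0,255,-60,-1.2,5,0,255,-60,-1.2,5,0,255,-60,-1.2,5,0],
)

```text
time: 6.08
tool_pos: [590.3, -74.4, 124.1]
tcp_rot: [3.141, -0.001, -2.936]
contact_force: [-0.8, 0.4, 0.2]
grip_width: 23.3
```

```bash
python3 - <<'E'
from h import *
from fit import slot
c,o=snap('wrist','w5');print(o['tool_pos'],o['tcp_rot'],o['grip_width'],o['contact_force'])
s,_=snap('side','s5')
a=cv2.resize(cv2.imread('pics/w5.png')[170:420,180:380],None,fx=2,fy=2,interpolation=cv2.INTER_CUBIC)
b=cv2.resize(cv2.imread('pics/s5.png')[110:210,220:340],None,fx=5,fy=5,interpolation=cv2.INTER_CUBIC)[:,:600]
cv2.imwrite('pics/w5c.png',a);cv2.imwrite('pics/s5c.png',b)
E
```

```text
[590.32267853 -74.41483646 124.12518392] [ 3.14117933e+00 -9.48060502e-04 -2.93615222e+00] 23.32758310911098 [-0.77723412  0.38913452  0.17304274]
```

View pics/w5c.png

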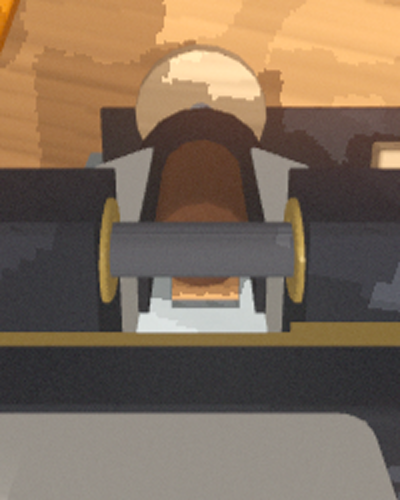

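View pics/s5c.png

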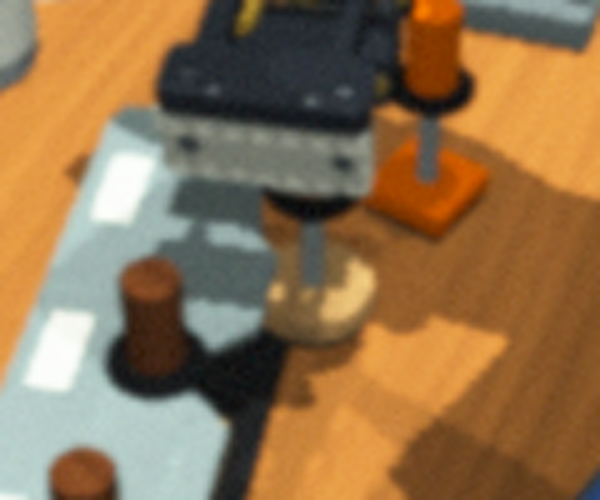

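```bash
python3 - <<'E'
from h import *
from fit import slot
d=np.load('pics/w5.npy',allow_pickle=True).item();c,o=d['c'],d['o']
for L in [(17,12,0),(17,-12,0),(17,12,-5),(17,-12,-5)]:
    print(wproj(c,o,slot([630,-65.3,.205],[L])[0]).round(1))
E
```

```text
[297.8 322.2]
[264.  322.2]
[297.4 317.9]
[264.3 317.9]
```

play_rows(
  moves=[255,-4,0.8,0,0,255,-11,1.4,0,0,255,-20,1.4,0,0,255,-29,1.4,0,0,255,-37,1.4,0,0,255,-41,1.4,0,0,255,-41,1.4,0,0,255,-41,1.4,0,0],
)

```text
time: 6.85
tool_pos: [630.7, -64.8, 124.2]
tcp_rot: [3.141, -0.0, -2.936]
contact_force: [0.3, -1.0, -0.9]
grip_width: 23.5
```

```bash
python3 - <<'E'
from h import *
from fit import slot
c,o=snap('wrist','w6');print(o['tool_pos'],o['tcp_rot'],o['grip_width'],o['contact_force'])
s,_=snap('side','s6')
a=cv2.resize(cv2.imread('pics/w6.png')[170:420,180:380],None,fx=2,fy=2,interpolation=cv2.INTER_CUBIC)
b=cv2.resize(cv2.imread('pics/s6.png')[110:210,220:340],None,fx=5,fy=5,interpolation=cv2.INTER_CUBIC)[:,:600]
cv2.imwrite('pics/w6c.png',a);cv2.imwrite('pics/s6c.png',b)
E
```

```text
[630.6746186  -64.80008861 124.17921813] [ 3.14136048e+00 -4.49323944e-04 -2.93627834e+00] 23.492372545910385 [ 0.26547796 -0.96600199 -0.86946965]
```

View pics/w6c.png

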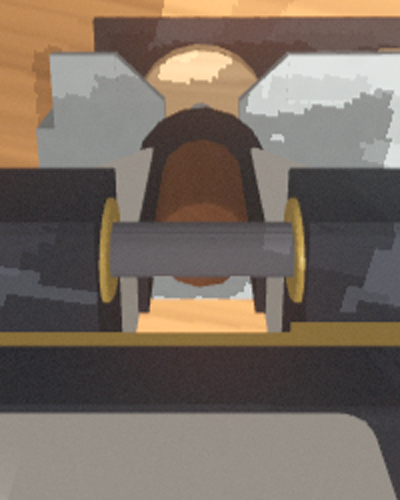

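View pics/s6c.png

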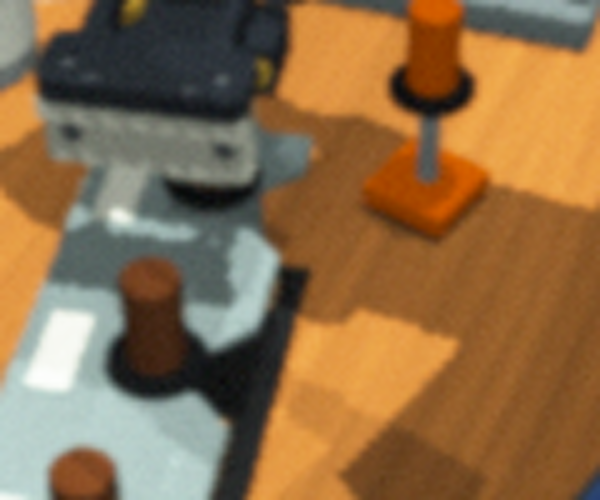

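play_rows(
  moves=[255,0,0,3,0,255,0,0,6,0,255,0,0,8.5,0,255,0,0,10,0,255,0,0,10,0,255,0,0,10,0],
)

```text
time: 7.45
tool_pos: [630.7, -64.9, 114.3]
tcp_rot: [3.141, -0.0, -2.937]
contact_force: [-0.3, -0.5, -1.3]
grip_width: 23.4
```

play_rows(
  moves=[255,0,0,0.4,0,255,0,0,0.8,0,255,0,0,0.8,0,255,0,0,0.8,0],
)

```text
time: 7.78
tool_pos: [630.8, -64.9, 113.7]
tcp_rot: [3.142, 0.0, -2.936]
contact_force: [-0.2, 0.4, -1.8]
grip_width: 23.2
```

play_rows(
  moves=[255,0,0,0.5,0,255,0,0,0.5,0,255,0,0,0.5,0],
)

```text
time: 8.03
tool_pos: [630.9, -64.9, 113.3]
tcp_rot: [-3.142, 0.0, -2.936]
contact_force: [-0.1, -0.3, 0.4]
grip_width: 23.4
```

play_rows(
  moves=[255,0,0,0.5,0,255,0,0,0.5,0,255,0,0,0.5,0],
)

```text
time: 8.28
tool_pos: [630.9, -64.9, 113.2]
tcp_rot: [-3.141, 0.001, -2.936]
contact_force: [-1.8, 0.6, 4.9]
grip_width: 23.7
```

play_rows(
  moves=[255,0,0,-0.4,0,180,0,0,-0.4,0,110,0,0,-0.4,0,90,0,0,-0.4,0,90,0,0,-0.4,0,90,0,0,-0.4,0,90,0,0,-0.4,0,90,0,0,-0.4,0],
)

```text
time: 8.95
tool_pos: [630.8, -64.9, 112.9]
tcp_rot: [3.141, 0.0, -2.936]
contact_force: [-0.2, 0.4, -0.8]
grip_width: 58.1
```

```bash
python3 - <<'E'
from h import *
c,o=snap('wrist','w7');print(o['tool_pos'],o['grip_width'],o['contact_force'])
a=cv2.resize(cv2.imread('pics/w7.png')[170:420,180:380],None,fx=2,fy=2,interpolation=cv2.INTER_CUBIC)
cv2.imwrite('pics/w7c.png',a)
E
```

```text
[630.76547807 -64.85544935 112.94854346] 58.103829876995405 [-0.24167668  0.41416353 -0.77108932]
```

View pics/w7c.png

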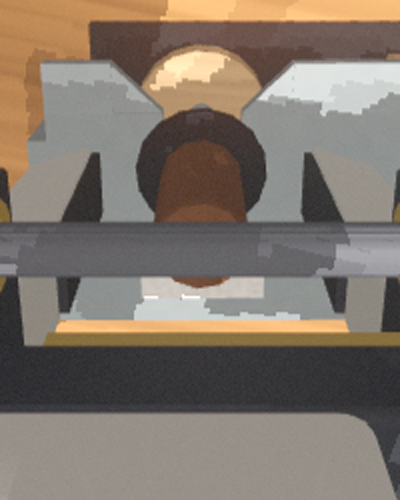

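Released, the stamp sits upright on its collar in the slot. Lift straight up and back away.

play_rows(
  moves=[90,0,0,-5,0,90,0,0,-15,0,90,0,0,-30,0,90,0,0,-50,0,90,0,0,-75,0,90,0,0,-100,0,90,0,0,-115,0,90,0,0,-120,0],
)

```text
time: 9.67
tool_pos: [632.0, -65.1, 237.5]
tcp_rot: [-3.139, 0.006, -2.936]
contact_force: [0.1, -0.6, 0.3]
grip_width: 59.5
```

play_rows(
  moves=[90,20,0,0,0,90,50,0,0,0,90,80,0,0,0,90,110,0,0,0,90,140,0,0,0,90,170,0,0,0,90,190,0,0,0,90,200,0,0,0],
)

```text
time: 10.33
tool_pos: [432.5, -105.6, 233.0]
tcp_rot: [3.141, -0.001, -2.937]
contact_force: [0.5, 0.6, -0.6]
grip_width: 59.2
```

```bash
python3 - <<'E'
from h import *
from fit import proj,slot
s,o=snap('side','s8');t,_=snap('top','t8')
P=slot([630.5,-65,.205],[(0,0,4),(0,0,46)])
print(proj(s,P),proj(t,P),o['tool_pos'])
b=cv2.resize(cv2.imread('pics/s8.png')[110:270,190:330],None,fx=3.7,fy=3.7,interpolation=cv2.INTER_CUBIC)
cv2.imwrite('pics/s8c.png',b)
cv2.imwrite('pics/t8c.png',cv2.resize(cv2.imread('pics/t8.png')[105:225,170:400],None,fx=3.4,fy=3.4,interpolation=cv2.INTER_CUBIC))
E
```

```text
[[262.26685274 148.6332893 ]
 [261.46062094 132.49209095]] [[320.69942717 154.47284924]
 [322.96792191 149.88584691]] [ 432.53630806 -105.63814555  232.9844722 ]
```

View pics/s8c.png

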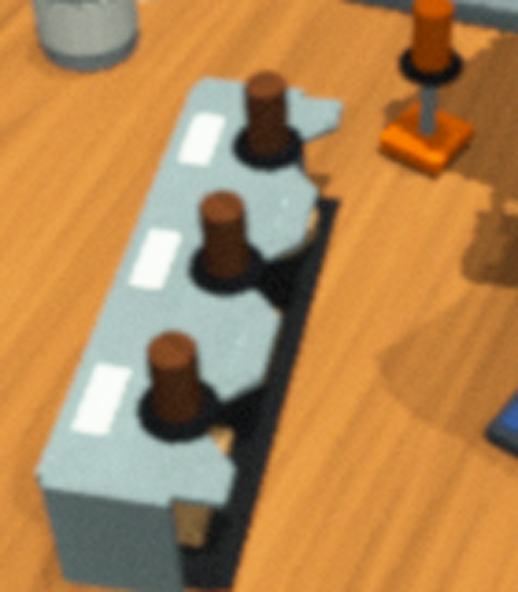

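View pics/t8c.png

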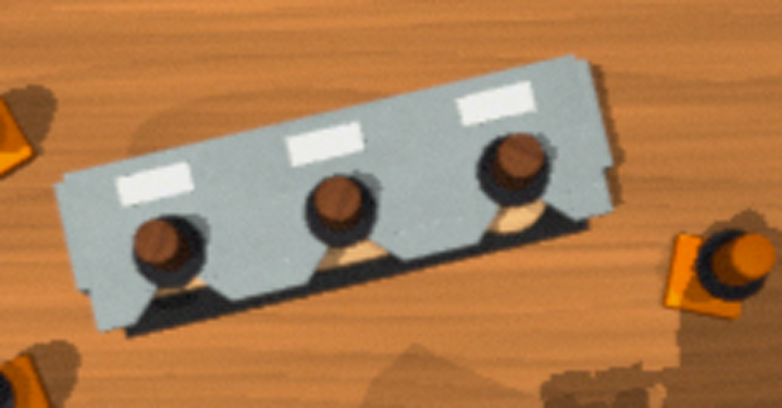

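The pictures show all three stamps hanging in line and upright. The round one sits at its seat, with its collar at side pixel (262,149), as predicted.

```bash
python3 -c "
from plant import bot
print(bot.close_job())"
```

```text
the job is handed in; nothing more can be done
None
```

The round-based stamp is hanging in the free slot and the job is handed in, at about 10.5 s of the 35 s allowed.

I gripped it by the handle, carried it to the slot's open front and slid it in neck first. I lowered it until the collar pressed lightly on the shelf, about 5 N, then let go, lifted off and backed away.

- **Placement:** The last side and top pictures show it upright on its collar, within about 2 mm of the expected seat position.
- **Other stamps:** The two stamps already in the rack look unmoved, and I kept clear of the long-based stamp and the orange look-alikes.
- **Disagreements:** The wrist camera and my first estimates differed by about 2 mm on the stamp and 1.5 mm on the slot. I corrected for both before gripping and inserting. No check failed.

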